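# Isolate and draw the round-capped fuse carrier

## Robot

A 6-joint arm with a two-finger parallel gripper is mounted at the origin on a cart in front of the work surface, level with it; the furniture and walls round the work are solid. World frame = base frame: x ahead of the robot, y to its left, z up, the work surface at z = 0. Lengths are in mm, angles in rad, forces in N, time in s.
With the tool pointing down it reaches from about 350 to 975 mm from the base axis. Payload 4.9 kg.
Tool frame: the origin (TCP) lies at the very end of the fingers, on their centre line; the grasp point (between the pads) lies 19 mm behind it (arm.tcp_to_grasp is the distance from the TCP to the grasp point, in mm); z points along the fingers, y is the line along which they close (so a half turn about z gives the same grasp; the last joint's range is limited). The gripper opens to 85 mm and grips with 20 to 120 N. Pads are 22 mm wide; open, the fingers measure 114 mm over their backs; the gripper's body (76 mm by 85 mm) begins 54 mm behind the grasp point. The pads swing forward as they close: fully open they stand 13 mm farther back than shut.
Start: joints at [1.227, 0.053, 1.613, -0, 1.476, -0.119], TCP at [139.311, 609.257, 231.304] pointing down, gripper open.
Joint ranges: [-3.01, 3.01], [-1.01, 2.22], [0.06, 2.58], [-1.02, 4.17], [0.09, 2.62], [-3.14, 3.14]. Speed limits (rad/s): [2.57, 2.57, 3.14, 3.14, 3.14, 3.14].

## Interface

Orientations are given as a unit quaternion [x, y, z, w].
In Python, from cell import observe, read_camera, get_calibration, order, arm gives the robot as it stands.
- The arm moves only by the tool apply_moves, never from a script. Its argument "steps" is a list that holds one entry, the list of rows, each a list of 5 numbers: the shift along the world's x, y, z in m, then the turn about the world's z in degrees, then the closure in counts, from 0 (fully open) to 255 (shut). A call has 1 to 20 rows; each row is the pose to reach, as a shift and turn from the pose commanded when the call began; what a row does not reach only later rows make up. A row lasts 1/12 s, in which the tool goes at most 41.7 mm and 7.16 degrees, less where a joint would pass 70% of its speed; a pose out of reach is approached as far as the arm can. A call with a gripper value outside its range is refused whole. The fingers move at their own pace and stop on an object; "grip_force" is the grip in N (left out, the last holds). Time passes only in rows, so rows that repeat a pose let the fingers close. It gives the time, the measured TCP pose, the force, the opening and the grip force at its end, in the units of the state.
- observe(): the state, without advancing time (a new reading comes with each control period).
- read_camera(name): name is "scene" or "top"; returns the picture (400x640x3 uint8, red, green, blue); there is no depth.
- get_calibration(name): a dict with "fovy" (degrees; the focal length in pixels is half the picture's height over the tangent of half this angle, whatever the lens; pixels are square), "cx", "cy" (the principal point, pixels), "world_from_camera" (4x4, takes a point from camera to world coordinates). Camera axes: x right, y up, looking along -z (the intrinsics and any distortion apply to the point x, -y, -z); pixel columns grow to the right and rows downward; lengths in mm; the calibration is good to about 2 mm. A picture is of the moment at which its call begins. get_calibration takes no time and is no camera call.
- order.sign_off(): hands the job in; it is judged then, once.
The state is a dict: "time_s": time; "joint_pos": joint angles; "joint_velocities": joint speeds; "effort": joint torques, N m; "position": TCP position; "tcp_rot": TCP orientation; "contact_force": force on the tool from outside, world axes, zero at the start; "moment": the same for the moment, N m; "gripper_width": finger opening in mm; "finger_force": force on a finger pad.
Only numpy, scipy, OpenCV 4.12 (cv2) and the standard library are available. Lean on these libraries where they do the work, as an engineer would, in place of code of your own. Each camera call takes 0.05 s, during which the arm holds its last target. There are 200 camera calls.

## Task

On the grey fuse base, first throw the isolator lever all the way over to its other side, away from you, and leave it there. Then pinch together the two side catches of the fuse carrier with the round cap, draw it up out of its well, and finish while holding it by its pinched catches, upright and still, well clear above the base (its underside at least 3 cm above the base's top). Leave the other carrier seated and the things lying round about undisturbed.

Things in the scene. Friction and masses are not known exactly. Their poses are not given: they have to be found in the camera images.
- fuse_base: Grey fuse base fixed to the bench, 100 x 210 x 50 mm (its x, y, z). Origin at the centre of its underside on the bench; x points from its front (robot) side to its back, y along its length, z up. Two wells with 54 x 35 mm mouths in its top, centred at y = -0.068 and y = 0, floors 8 mm above the bench; the lever stands at y = +0.072. It is turned up to 0.5 rad about z.
- isolator (a joint): Isolator lever of the fuse base, rad. 0 = leaning 0.55 rad to the base's front (-x), 0.55 = upright, 1.10 = thrown fully over to the back (+x), at its stop. It pivots about the base's y axis at base x = 0, y = 0.072, z = 0.058; about 1.5 N at the ball moves it and it stays where it is left.
- isolator_tip (a point): Centre of the black ball, 20 mm in diameter, at the end of the 42 mm isolator lever.
- round_carrier: The fuse carrier to draw: black body with a round white cap (27 mm in diameter) on top, all in 90 mm high, 0.17 to 0.31 kg. It sits in either well of the base. Origin at the centre of its underside (8 mm above the bench when seated); z up, x across the two catches (same axes as the base's).
- round_carrier_grip (a point): Point midway between the two grey thumb pads of the round-capped carrier, 68 mm above its underside (26 mm above the base's top when seated). The pads face -x and +x of the carrier, are 22 mm wide and 32 mm high (16 mm above and below this point) and measure 58 mm over their outer faces when released, 48 mm when pinched fully in. The body between them is 30 mm across and the cap ends 22 mm above this point. Site axes: as the carrier's.
- round_carrier_front (a joint): Front (-x) catch slide of the round-capped carrier, in m: 0 = sprung out and hooked under the base's lip, 0.005 = pressed fully in against its stop; above 0.004 its hook is free. The spring needs 2.7 N to start and 7.2 N to press fully in.
- round_carrier_back (a joint): Back (+x) catch slide of the round-capped carrier, in m: 0 = sprung out and hooked under the base's lip, 0.005 = pressed fully in against its stop; above 0.004 its hook is free. The spring needs 2.7 N to start and 7.2 N to press fully in.
- block_carrier: The other fuse carrier, alike in body and catches but with a rectangular, stepped white cap (30 mm wide, ridge on top), in the other well, 68 mm from the first. Origin at the centre of its underside. To stay seated.
- bearing_6202: Bystander: steel ball bearing, 35 mm across, 11 high, lying flat behind the fuse base. Origin at its underside's centre.
- shaft_coupling: Bystander: aluminium shaft coupling, 32 mm, in front of the fuse base. Origin at its underside's centre.
- probe_black: Bystander: test probe 110 mm long, beside the fuse base. Origin at its underside's centre.
- marker_black: Bystander: marker pen 133 mm long, to the left. Origin at its underside's centre.
- pliers_orange: Bystander: pliers with orange handles, 170 mm, at the front right. Origin at its underside's centre.
- grease_pot: Bystander: grease pot with red screw lid, 60 mm across, 45 high, to the left. Origin at its underside's centre.
- driver_lime: Bystander: dark screwdriver 219 mm long, at the right. Origin at its underside's centre.
Mind the look-alikes: they are no part of the job. Leave any blue look-alike of the round_carrier alone.

How it is judged (in metres and radians):
On the way, in this order (a step that is already met when the one before it is completed fails the run):
1. the isolator lever is thrown fully over while the round-capped carrier is still seated (value of joint isolator above 0.95 rad and distance of round_carrier from where it was at the start of the episode below 0.008 m), for 0.2 s.
2. the round-capped carrier is drawn clear above the base with both catches pinched (height (world z) of round_carrier above 0.08 m and value of joint each of round_carrier_front, round_carrier_back above 0.003 m), for 0.2 s.
At the end, for the whole second after the job is handed in: Fingers still hold the round-capped carrier: both catches over 3 mm in, grip over 3 N, underside over 80 mm above the bench (30 mm over the base), tilt under 0.3 rad, under 0.03 m/s, clear of base and other carrier; lever beyond 0.95 rad; other carrier within 8 mm of its start (all of step 2 and value of joint isolator above 0.95 rad and angle between round_carrier's own z axis and vertical below 0.3 rad and contact force between the fingers and round_carrier above 3 N and contact force between round_carrier and fuse_base below 0.05 N and contact force between round_carrier and block_carrier below 0.05 N and linear speed of round_carrier below 0.03 m/s and distance of block_carrier from where it was at the start of the episode below 0.008 m); the arm keeps its last pose, push and grip.
It fails at once if the other carrier is drawn or shifted by more than 15 mm (distance of block_carrier from where it was at the start of the episode above 0.015 m).
It fails at once if the round-capped carrier is drawn before the isolator lever is thrown (distance of round_carrier from where it was at the start of the episode above 0.015 m and value of joint isolator below 0.9 rad).
It fails at once if a bystander is shifted by more than 30 mm (distance of any of bearing_6202, shaft_coupling, probe_black, marker_black, pliers_orange, grease_pot, driver_lime from where it was at the start of the episode above 0.03 m).
It also fails if it takes over 42 s, if anything falls off the work surface, if the arm or the gripper's body presses on something with over 40 N, if the wrist force passes 120 N, or if a joint passes its speed limit or range.

## Working session

There is one attempt and no reset: what is moved stays moved. The work goes in short steps, Python scripts to look and compute and a tool call to move; the robot and the scene stay as the last step left them, time stands still between calls to the robot, and variables do not carry over. Pictures are saved under pics/ and viewed, at most 10 in all, crops included, and the job is handed in when it is done.

Besides the shell and the picture viewer there is one more tool, called after "Call:" as name([rows], argument=value, ...), one row to a line, values as JSON. apply_moves: Moves the arm, as the interface text tells. Its arguments: {"type":"object","properties":{"steps":{"type":"array","items":{"type":"array","items":{"type":"array","items":{"type":"number"}}}},"grip_force":{"type":"number"}},"required":["steps"]}

```bash
mkdir -p pics; ls; python3 - <<'E'
from cell import *
import cv2
for n in("scene","top"):
    im=read_camera(n); cv2.imwrite(f"pics/{n}0.png",im[:,:,::-1]); c=get_calibration(n); print(n,c)
s=observe(); print(s["position"],s["tcp_rot"],s["gripper_width"],s["time_s"])
E
```

```text
pics
scene {'fovy': 57.09513649532364, 'cx': 314.6616305510408, 'cy': 204.50628238621033, 'world_from_camera': array([[-8.83510168e-01,  3.50622986e-01, -3.10601520e-01,
         2.35860172e+02],
       [-4.68404292e-01, -6.57528978e-01,  5.90129700e-01,
         5.04803081e+02],
       [ 2.68353759e-03,  6.66872675e-01,  7.45166850e-01,
         7.30838715e+02],
       [ 0.00000000e+00,  0.00000000e+00,  0.00000000e+00,
         1.00000000e+00]])}
top {'fovy': 52.15443454344959, 'cx': 319.4706014071123, 'cy': 199.9716003857218, 'world_from_camera': array([[-2.33684203e-03,  9.93159212e-01, -1.16744672e-01,
         3.89503059e+02],
       [-9.99703805e-01, -5.14831238e-03, -2.37864732e-02,
        -2.14382240e+01],
       [-2.42247930e-02,  1.16654507e-01,  9.92877075e-01,
         1.20034340e+03],
       [ 0.00000000e+00,  0.00000000e+00,  0.00000000e+00,
         1.00000000e+00]])}
[139.12433706 608.7455393  230.17708819] [ 1.12168821e-01  9.93688730e-01 -9.02278001e-04 -2.20056299e-04] 85.58543833988864 0.1
```

View pics/scene0.png

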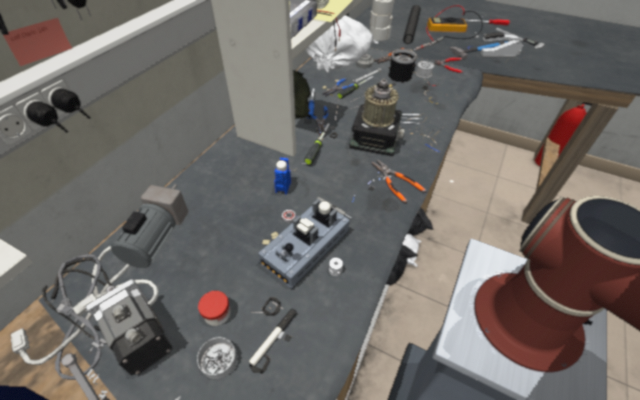

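View pics/top0.png

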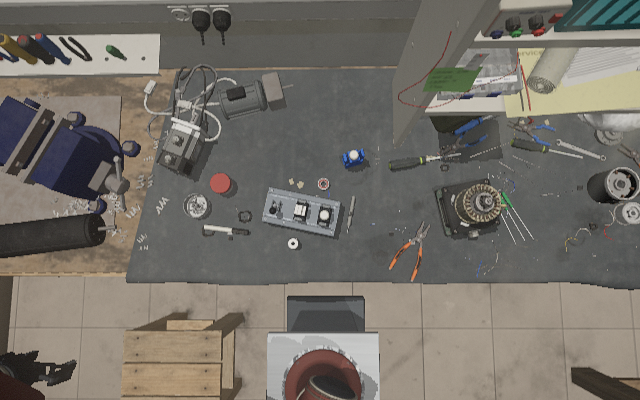

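The scene view shows the base at about (305,240): round cap at (325,208), block cap at (305,229) and lever at (288,250). The top view shows the round cap at (323,215), block at (301,210) and lever at (277,207). I'll zoom in next.

```bash
python3 - <<'E'
import cv2,numpy as np
a=cv2.imread("pics/scene0.png")[190:290,250:360]; b=cv2.imread("pics/top0.png")[170:260,250:365]
f=lambda x:cv2.resize(x,(580,500),interpolation=cv2.INTER_CUBIC)
a=cv2.resize(a,None,fx=5,fy=5,interpolation=2); b=cv2.resize(b,None,fx=6,fy=6,interpolation=2)
cv2.imwrite("pics/a.png",a);cv2.imwrite("pics/b.png",b)
E
```

```text
(no output)
```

View pics/a.png

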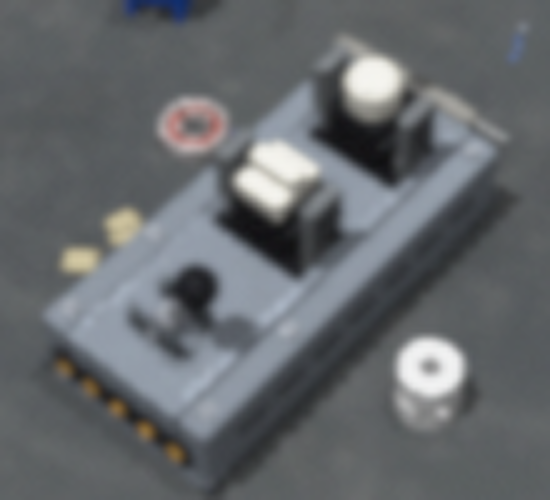

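View pics/b.png

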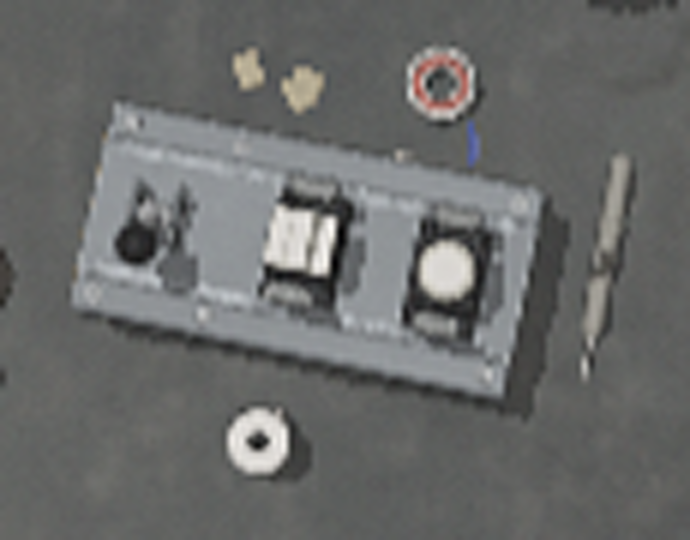

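The crops are clear. Top crop: round cap at (446,268), ball at (136,242), base-top corners at (115,102), (545,190), (503,395) and (75,305). Scene crop: cap top at (374,80), ball at (195,287).

```bash
cat > h.py <<'E'
import numpy as np
from cell import get_calibration
def ray(n,p):
    c=get_calibration(n); T=np.array(c["world_from_camera"]); f=200/np.tan(np.radians(c["fovy"])/2)
    return T[:3,3],T[:3,:3]@np.array([(p[0]-c["cx"])/f,-(p[1]-c["cy"])/f,-1])
def plane(n,p,z):
    o,d=ray(n,p); return o+d*(z-o[2])/d[2]
def tri(p,q):
    (o1,d1),(o2,d2)=ray("scene",p),ray("top",q)
    s=np.linalg.lstsq(np.c_[d1,-d2],o2-o1,rcond=None)[0]
    a,b=o1+s[0]*d1,o2+s[1]*d2; return (a+b)/2,np.linalg.norm(a-b)
E
python3 - <<'E'
from h import *
np.set_printoptions(precision=1,suppress=True)
S=lambda u,v:(250+(u-2)/5,190+(v-2)/5); T=lambda u,v:(250+(u-2.5)/6,170+(v-2.5)/6)
C=[plane("top",T(*p),50) for p in((115,102),(545,190),(503,395),(75,305))]
print("corners",*C,"c",np.mean(C,0)); d=(C[0]-C[1])+(C[3]-C[2]); print("len",np.linalg.norm(d)/2, "yaw",np.arctan2(-d[0],d[1]))
D=[plane("scene",S(*p),50) for p in((45,318),(498,150),(207,437))]
print("scene corners BL(back-left),front-right,front-left",*D); d=D[2]-D[1];print(np.arctan2(d[0],-d[1]))
print("cap",plane("top",T(446,268),98),plane("scene",S(374,80),98),tri(S(374,80),T(446,268)))
print("ball",plane("top",T(136,242),94),plane("scene",S(195,287),94),tri(S(195,287),T(136,242)))
E
```

```text
corners [564.  150.9  50. ] [520.8 -53.2  50. ] [424.5 -32.8  50. ] [467.4 168.6  50. ] c [494.2  58.4  50. ]
len 207.22391377840916 yaw -0.2092384442226567
scene corners BL(back-left),front-right,front-left [561.5 152.4  50. ] [423.8 -30.4  50. ] [467.5 170.7  50. ]
2.92768741770707
cap [480.2  -7.   98. ] [478.3  -3.9  98. ] (array([480.1,  -7. ,  94. ]), np.float64(0.7451331497308333))
ball [493.  133.9  94. ] [493.5 132.4  94. ] (array([492.7, 133.6,  96. ]), np.float64(0.10484685577462363))
```

Call:
apply_moves([
  [[0.026,-0.039,0,-7,255],[0.052,-0.078,0,-14,255],[0.078,-0.117,0,-21,255],[0.104,-0.156,0,-28,255],[0.13,-0.195,0,-35,255],[0.156,-0.234,0,-42,255],[0.182,-0.273,0,-49,255],[0.207,-0.311,0,-56,255],[0.233,-0.35,0,-63,255],[0.259,-0.389,0,-70,255],[0.285,-0.428,0,-77,255],[0.311,-0.467,0,-84,255],[0.311,-0.467,0,-89,255],[0.311,-0.467,-0.035,-89,255],[0.311,-0.467,-0.07,-89,255],[0.311,-0.467,-0.07,-89,255],[0.311,-0.467,-0.07,-89,255]],
])

```text
time_s: 1.52
position: [448.4, 141.8, 158.9]
tcp_rot: [0.777, 0.63, -0.003, -0.002]
contact_force: [-0.1, -0.0, 0.9]
gripper_width: -0.2
finger_force: 0.0
```

```bash
python3 - <<'E'
from cell import *
import cv2
s=observe(); print(s["joint_pos"],s["tcp_rot"])
a=read_camera("scene")[150:290,230:390,::-1]; b=read_camera("top")[150:270,240:380,::-1]
a=cv2.resize(a,(560,490),interpolation=2); b=cv2.resize(b,(560,480),interpolation=2)
cv2.imwrite("pics/c.png",a);cv2.imwrite("pics/d.png",b)
E
```

```text
[ 1.47810981e-01 -2.71507480e-01  2.03433211e+00  2.28623833e-04
  1.38487215e+00  3.55688117e-01] [ 0.77666401  0.62990768 -0.00257058 -0.00164918]
```

View pics/c.png

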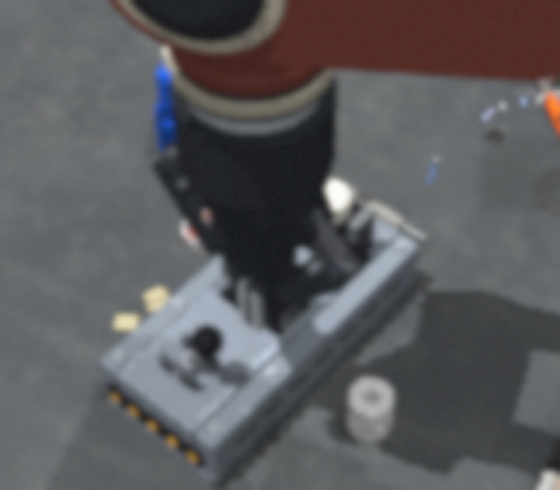

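The picture shows the closed gripper in front of and above the lever (ball at about (207,340) in the crop), with nothing disturbed. I'll descend and push along base +x.

Call:
apply_moves([
  [[0,0,-0.04,0,255],[0,0,-0.077,0,255],[0,0,-0.077,0,255],[0.0098,-0.0021,-0.077,0,255],[0.0196,-0.0042,-0.077,0,255],[0.0293,-0.0062,-0.077,0,255],[0.0391,-0.0083,-0.077,0,255],[0.0489,-0.0104,-0.077,0,255],[0.0489,-0.0104,-0.077,0,255]],
])

```text
time_s: 2.37
position: [503.1, 131.6, 87.1]
tcp_rot: [0.777, 0.63, 0.002, 0.002]
contact_force: [-0.3, -0.4, -0.0]
gripper_width: -0.2
finger_force: 0.0
```

Call:
apply_moves([
  [[0.005,-0.001,0,0,255],[0.01,-0.002,0,0,255],[0.01,-0.002,0,0,255],[0.01,-0.002,0,0,255]],
])

```text
time_s: 2.7
position: [508.5, 130.0, 84.1]
tcp_rot: [0.776, 0.63, -0.001, -0.001]
contact_force: [-4.3, 1.6, 3.3]
gripper_width: 0.0
finger_force: 2.5
```

```bash
python3 - <<'E'
from cell import *
import cv2
a=read_camera("scene")[150:290,230:390,::-1]; b=read_camera("top")[150:270,240:380,::-1]
a=cv2.resize(a,(560,490),interpolation=2)
cv2.imwrite("pics/e.png",a)
E
```

```text
(no output)
```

View pics/e.png

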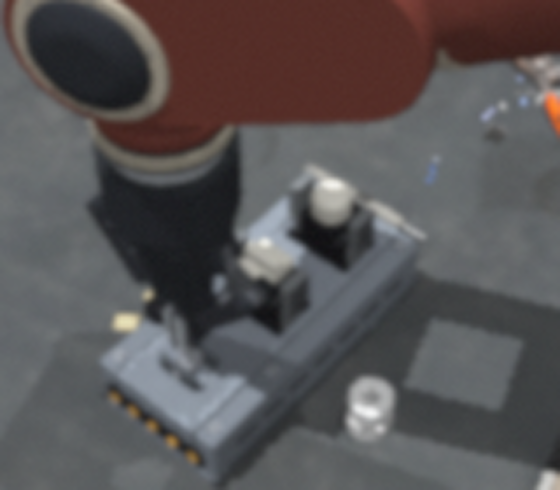

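The gripper is over the lever slot at about (185,360); the ball is hidden behind the fingers. I'll keep pushing to the stop.

Call:
apply_moves([
  [[0.005,-0.001,0,0,255],[0.01,-0.002,0,0,255],[0.01,-0.002,0,0,255],[0.01,-0.002,0,0,255]],
])

```text
time_s: 3.13
position: [510.0, 129.8, 83.7]
tcp_rot: [0.776, 0.63, -0.009, -0.009]
contact_force: [-38.3, 5.6, 28.5]
gripper_width: 0.2
finger_force: 21.1
```

Call:
apply_moves([
  [[-0.02,0.004,0,0,255],[-0.035,0.007,0,0,255],[-0.035,0.007,0.04,0,255],[-0.035,0.007,0.08,0,255],[-0.04,-0.03,0.08,0,0],[-0.04,-0.07,0.08,0,0],[-0.04,-0.11,0.08,0,0],[-0.0395,-0.134,0.08,0,0],[-0.0395,-0.134,0.08,0,0],[-0.0395,-0.134,0.08,0,0],[-0.0395,-0.134,0.08,0,0]],
])

```text
time_s: 4.05
position: [479.9, -6.1, 164.2]
tcp_rot: [0.777, 0.63, 0.0, 0.0]
contact_force: [0.1, -0.1, 0.7]
gripper_width: 83.2
finger_force: 0.0
```

```bash
python3 - <<'E'
from cell import *
import cv2
a=read_camera("scene")[150:290,230:390,::-1]; b=read_camera("top")[150:270,240:380,::-1]
a=cv2.resize(a,(400,350),interpolation=2);b=cv2.resize(b,(408,350),interpolation=2)
import numpy as np
cv2.imwrite("pics/f.png",np.hstack([a,b[:,:400]]))
print(observe()["position"],observe()["gripper_width"])
E
```

```text
[479.81019306  -5.42182732 164.18816474] 85.27605577112737
```

View pics/f.png

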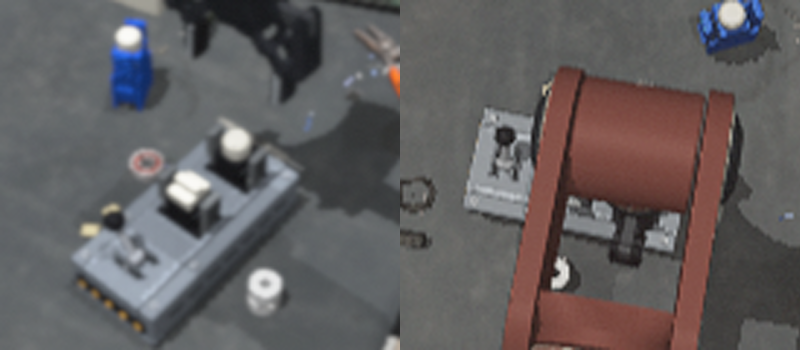

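The lever now leans to the back (ball at (113,220) left, (505,135) right), and both carriers are still seated. The open gripper hovers over the round carrier, so I'll descend.

Call:
apply_moves([
  [[0,0,-0.035,0,0],[0,0,-0.065,0,0],[0,0,-0.09,0,0],[0,0,-0.1,0,0],[0,0,-0.108,0,0],[0,0,-0.108,0,0],[0,0,-0.108,0,0]],
])

```text
time_s: 4.73
position: [480.6, -5.9, 57.3]
tcp_rot: [0.776, 0.63, 0.0, 0.001]
contact_force: [-0.5, 0.1, -0.6]
gripper_width: 85.5
finger_force: 0.0
```

Call:
apply_moves([
  [[0,0,0,0,255],[0,0,0,0,255],[0,0,0,0,255],[0,0,0,0,255],[0,0,0,0,255],[0,0,0,0,255],[0,0,0,0,255],[0,0,0,0,255],[0,0,0,0,255],[0,0,0,0,255]],
], grip_force=40)

```text
time_s: 5.57
position: [480.5, -6.2, 59.2]
tcp_rot: [0.776, 0.63, 0.0, 0.0]
contact_force: [-6.3, 1.1, 13.4]
gripper_width: 43.9
finger_force: 41.8
```

Call:
apply_moves([
  [[0,0,0.003,0,255],[0,0,0.005,0,255],[0,0,0.007,0,255],[0,0,0.007,0,255]],
])

```text
time_s: 5.9
position: [479.7, -6.2, 63.3]
tcp_rot: [0.777, 0.63, 0.0, 0.0]
contact_force: [-0.1, -0.2, -2.4]
gripper_width: 43.5
finger_force: 41.6
```

```bash
python3 - <<'E'
from cell import *
import cv2
a=read_camera("scene")[180:260,290:370,::-1]
cv2.imwrite("pics/g.png",cv2.resize(a,(560,560),interpolation=2))
E
```

```text
(no output)
```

View pics/g.png

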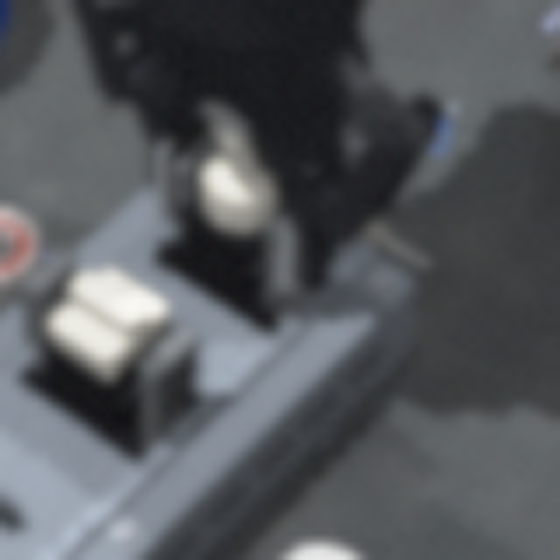

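The fingers hold both pads (near pad at about (285,260)). The 2.4 N down matches the carrier's weight, so the hooks are free and I can lift.

Call:
apply_moves([
  [[0,0,0.008,0,255],[0,0,0.018,0,255],[0,0,0.03,0,255],[0,0,0.045,0,255],[0,0,0.06,0,255],[0,0,0.075,0,255],[0,0,0.09,0,255],[0,0,0.105,0,255],[0,0,0.115,0,255],[0,0,0.12,0,255],[0,0,0.12,0,255],[0,0,0.12,0,255],[0,0,0.12,0,255],[0,0,0.12,0,255],[0,0,0.12,0,255],[0,0,0.12,0,255]],
])

```text
time_s: 7.28
position: [479.3, -6.1, 182.5]
tcp_rot: [0.776, 0.63, -0.0, -0.001]
contact_force: [0.5, 1.0, -2.7]
gripper_width: 43.6
finger_force: 42.8
```

```bash
python3 - <<'E'
from cell import *
import cv2
a=read_camera("scene")[150:290,230:390,::-1]
cv2.imwrite("pics/h.png",cv2.resize(a,(640,560),interpolation=2))
E
```

```text
(no output)
```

View pics/h.png

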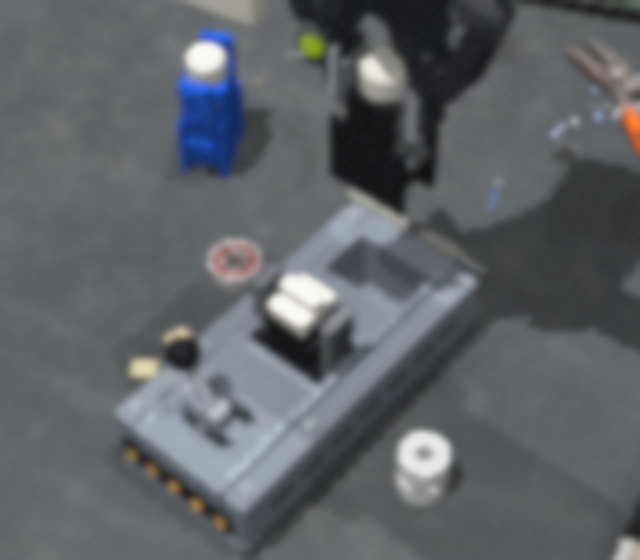

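The round carrier hangs upright at about (380,130), its well at (385,265) is empty, and the lever is thrown back (ball at (180,350)). The block carrier is still seated. I'll hand in.

```bash
python3 -c "
from cell import *
print(order.sign_off())"
```

```text
the job is handed in; nothing more can be done
None
```

The job is handed in, with no verdict returned: the lever is thrown fully back, and the round-capped carrier is held upright by its pinched catches well clear above the base, with the block carrier still seated.

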